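# Pack the sailboat kit into its slide-lid case

### The job

Pack the sailboat kit away: slide the wooden case's lid open, stack all the boat-shaped hull boards in the wide compartment as one square pile (lying flat, edges flush, bows the same way), lay all the square spar sticks in the narrow compartment, and slide the lid fully shut again. Leave the hull, the jar with its funnel, the sharpening stone and the tweezers where they are.

Things in the scene. Friction and masses are not known exactly. Their poses are not given: they have to be found in the camera images.
- case: The kit case: light wooden slide-lid box fixed to the desk, 200 (x) x 284 (y) x 72 (z) mm. Origin: centre of its underside, on the desk. x = the way the lid opens (away from the robot), z up. Walls 10 mm thick, near and side walls to z = 72 mm, far wall to 60 mm. Inside: x = -90 to +90 mm, floor at z = 6 mm; a 6 mm divider (top z = 56 mm) parts the wide from the narrow compartment.
- wide (a point): Centre of the wide compartment floor, at x = 0, y = -47, z = 6 mm of the case; axes as the case. The compartment is 180 mm long (x) and 170 mm wide (y = -132 to +38 mm of the case), open above up to its walls when the lid is off it.
- narrow (a point): Centre of the narrow compartment floor, at x = 0, y = +88, z = 6 mm of the case; axes as the case. The compartment is 180 mm long (x) and 88 mm wide (y = +44 to +132 mm of the case), open above up to its walls when the lid is off it.
- lid (a joint): The case's flat plywood lid, underside 60 mm and top 66 mm over the desk, running in grooves along the case's x: 0 = fully shut, 0.165 (m) = fully open against its stop, its near edge then at x = +70 mm of the case (x = -90 to +70 mm uncovered). About 1.5 N of friction holds it where it is left. Starts shut or up to 50 mm open.
- lid_grip (a point): Centre of the dark wooden grip batten on the lid: 14 mm thick (case x), 80 mm long (case y), 20 mm tall, from 10 mm below to 10 mm above this point, which is 76 mm over the desk. Lid shut: at x = -40 mm, y = 0 of the case; it moves with the lid.
- hull: Blue plastic sailboat hull, 180 x 64 x 58 mm. Not part of the job.
- jar: Clear plastic parts jar, 80 mm across, with a steel funnel in its top, 156 mm tall in all. Not part of the job.
- stone: Grey sharpening stone, 140 x 50 x 22 mm. Not part of the job.
- tweezers: Black tweezers, 150 mm long, lying flat. Not part of the job.
- board1: A hull board (may be absent): plywood, boat outline, 9 mm thick, 55 mm wide (its y), 107.5 mm long (its x): straight sides from the square stern at x = -45 mm to x = +35 mm, then tapering to the pointed bow at x = +62.5 mm. About 40 g. Origin: on the underside, near the centre of mass; z up. All alike; they start flat on the desk, bow away from the robot (within about 12 degrees).
- board1_bow (a point): The bow tip of board1, half way up its thickness.
- board2: A hull board (may be absent): plywood, boat outline, 9 mm thick, 55 mm wide (its y), 107.5 mm long (its x): straight sides from the square stern at x = -45 mm to x = +35 mm, then tapering to the pointed bow at x = +62.5 mm. About 40 g. Origin: on the underside, near the centre of mass; z up. All alike; they start flat on the desk, bow away from the robot (within about 12 degrees).
- board2_bow (a point): The bow tip of board2, half way up its thickness.
- board3: A hull board (may be absent): plywood, boat outline, 9 mm thick, 55 mm wide (its y), 107.5 mm long (its x): straight sides from the square stern at x = -45 mm to x = +35 mm, then tapering to the pointed bow at x = +62.5 mm. About 40 g. Origin: on the underside, near the centre of mass; z up. All alike; they start flat on the desk, bow away from the robot (within about 12 degrees).
- board3_bow (a point): The bow tip of board3, half way up its thickness.
- board4: A hull board (may be absent): plywood, boat outline, 9 mm thick, 55 mm wide (its y), 107.5 mm long (its x): straight sides from the square stern at x = -45 mm to x = +35 mm, then tapering to the pointed bow at x = +62.5 mm. About 40 g. Origin: on the underside, near the centre of mass; z up. All alike; they start flat on the desk, bow away from the robot (within about 12 degrees).
- board4_bow (a point): The bow tip of board4, half way up its thickness.
- board5: A hull board (may be absent): plywood, boat outline, 9 mm thick, 55 mm wide (its y), 107.5 mm long (its x): straight sides from the square stern at x = -45 mm to x = +35 mm, then tapering to the pointed bow at x = +62.5 mm. About 40 g. Origin: on the underside, near the centre of mass; z up. All alike; they start flat on the desk, bow away from the robot (within about 12 degrees).
- board5_bow (a point): The bow tip of board5, half way up its thickness.
- spar1: A spar stick (may be absent): square wooden stick 120 mm long in its x, 16 x 16 mm in section. About 25 g. Origin: centre of its underside; z up. Starts flat on the desk, pointing away from the robot (within about 12 degrees).
- spar2: A spar stick (may be absent): square wooden stick 120 mm long in its x, 16 x 16 mm in section. About 25 g. Origin: centre of its underside; z up. Starts flat on the desk, pointing away from the robot (within about 12 degrees).
There are look-alikes about, which are no part of the job. What is shaped like the board3 but turquoise or yellow is not meant. What is shaped like the spar2 but yellow is not meant.

How it is judged:
By the outcome, as a careful person would: the job done as asked, in the order asked, and still so for the second after the job is handed in, with the robot touching nothing.
Of board1, board2, board3, board4, board5 only 4 to 5 are there at a start; the rules pass over those that are not, and their reading is None.
Of spar1, spar2 only 1 to 2 are there at a start; the rules pass over those that are not, and their reading is None.
At some moment in a run one of spar1, spar2 may be knocked a few centimetres aside while the robot is not near it.
Once in a run the grip may slacken for a moment while it holds something.
It also fails if it takes over 210 s, if anything falls off the work surface, if the arm or the gripper's body presses on something with over 40 N, if the wrist force passes 120 N, or if a joint passes its speed limit or range.

### The arm

A 6-joint arm with a two-finger parallel gripper is mounted at the origin on the work surface. World frame = base frame: x ahead of the robot, y to its left, z up, the work surface at z = 0. Lengths are in m, angles in rad, forces in N, time in s.
With the tool pointing down it reaches from about 0.25 to 0.775 m from the base axis. Payload 4 kg.
Tool frame: the origin (TCP) lies between the finger pads; the fingertips stand 11 mm ahead of it and the grasp point (between the pads) lies 8 mm behind it (robot.tip_extent is the z of the fingertips in the tool frame, in m); z points along the fingers, y is the line along which they close (so a half turn about z gives the same grasp; the last joint's range is limited). The gripper opens to 94 mm and grips with 3 to 60 N. Pads are 16 mm wide; open, the fingers measure 119 mm over their backs; the gripper's body (75 mm by 177 mm) begins 78 mm behind the grasp point.
Start: joints at [-1.335, 0.087, 1.371, -0, 1.684, -0.103], TCP at [0.183, -0.519, 0.217] pointing down, gripper open.
Joint ranges: [-3.1, 3.1], [-0.76, 2.03], [0.27, 2.55], [-1.08, 4.22], [0.17, 2.65], [-2.57, 2.57]. Speed limits (rad/s): [2.79, 2.79, 3.14, 3.14, 3.14, 3.14].

### API

Orientations are given as [roll, pitch, yaw] about the fixed x, y, z axes, in that order (R = Rz(yaw) Ry(pitch) Rx(roll)).
In Python, from bench import robot, imaging gives the robot as it stands.
- The arm moves only by the shell command python3 -m pendant 'ROWS'. ROWS is JSON, a list of rows, each a list of 7 numbers: the shift along the world's x, y, z in cm, then the turn, a rotation vector about the world's x, y, z in degrees, then the opening, from 0 (shut) to 1 (fully open). In form: [[dx, dy, dz, ax, ay, az, jaw], ...]. A call has 1 to 8 rows; each row shifts and turns the commanded pose from where the row before left it; what a row does not reach is not made up. A row lasts 1/10 s, in which the tool goes at most 50 mm and 8.59 degrees, less where a joint would pass 70% of its speed; a pose out of reach is approached as far as the arm can. A call is refused whole if a number of a shift passes 5 or a number of a turn 8.59, either way. A call with a gripper value outside its range is refused whole. The fingers move at their own pace and stop on an object; the grip force is fixed at half the most. Time passes only in rows, so rows that do not move let the fingers close. It gives the time, the measured TCP pose, the force, the opening and the grip force at its end, in the units of the state.
- robot.get_obs(): the state, without advancing time (a new reading comes with each control period).
- imaging.snapshot(name): name is "scene" or "top" or "wrist"; returns the picture (384x512x3 uint8, red, green, blue); there is no depth.
- imaging.camera_params(name): a dict with "camera_matrix" (3x3 intrinsics, pixels), "k1" (the pictures are not rectified: a ray, as slopes to the right and down, at radius r is drawn at 1 + k1 r^2 times it, then the intrinsics apply), "R" (3x3) and "t" (3): a world point X has camera coordinates R X + t. Camera axes: x right, y down, z forward; pixel columns grow to the right and rows downward; lengths in m; the calibration is good to about 2 mm. A picture is of the moment at which its call begins: read the wrist's pose just before it. camera_params takes no time and is no camera call; for the wrist camera it gives the pose at the moment of the call.
- robot.close_job(): hands the job in; it is judged then, once.
The state is a dict: "time": time; "joint_positions": joint angles; "qvel": joint speeds; "joint_torque": joint torques, N m; "tool_pos": TCP position; "ee_rot": TCP orientation; "wrist_force": force on the tool from outside, world axes, zero at the start; "wrist_torque": the same for the moment, N m; "width": finger opening in m; "finger_force": force on a finger pad.
Only numpy, scipy, OpenCV 4.12 (cv2) and the standard library are available. Lean on these libraries where they do the work, as an engineer would, in place of code of your own. Each camera call takes 0.05 s, during which the arm holds its last target. There are 200 camera calls.

## Working session

There is one attempt and no reset: what is moved stays moved. The work goes in short steps, Python scripts to look and compute and a shell command to move; the robot and the scene stay as the last step left them, time stands still between calls to the robot, and variables do not carry over. Pictures are saved under pics/ and viewed, at most 14 in all, crops included, and the job is handed in when it is done.

```bash
mkdir -p pics; ls; cat > h.py <<'E'
import numpy as np, cv2
from bench import robot, imaging
def snap(n,f):
    p=imaging.camera_params(n); im=imaging.snapshot(n); cv2.imwrite('pics/'+f+'.png',im[:,:,::-1]); np.save('pics/'+f+'.npy',np.array([p],dtype=object),allow_pickle=True); return im,p
def load(f): return cv2.imread('pics/'+f+'.png')[:,:,::-1], np.load('pics/'+f+'.npy',allow_pickle=True)[0]
def ray(p,uv):
    K=np.array(p['camera_matrix']); R=np.array(p['R']); t=np.array(p['t'])
    s=np.linalg.solve(K,[uv[0],uv[1],1])[:2]; q=s.copy()
    for _ in range(30): q=s/(1+p['k1']*(q@q))
    return -R.T@t, R.T@np.array([q[0],q[1],1])
def onz(p,uv,z):
    c,d=ray(p,uv); return c+d*(z-c[2])/d[2]
def proj(p,X):
    c=np.array(p['R'])@np.array(X)+np.array(p['t']); q=c[:2]/c[2]; q=q*(1+p['k1']*(q@q)); K=np.array(p['camera_matrix']); return K[:2,:2]@q+K[:2,2]
def tri(obs):
    A=np.zeros((3,3));b=np.zeros(3)
    for p,uv in obs:
        c,d=ray(p,uv); d=d/np.linalg.norm(d); M=np.eye(3)-np.outer(d,d); A+=M;b+=M@c
    return np.linalg.solve(A,b)
E
python3 - <<'E'
from h import *
for n in ('top','scene','wrist'):
    im,p=snap(n,n+'0'); print(n,p)
a=load('top0')[0]; cv2.imwrite('pics/top0b.png',cv2.resize(a[:,:,::-1],(800,600),interpolation=cv2.INTER_CUBIC))
a=load('scene0')[0]; cv2.imwrite('pics/scene0b.png',cv2.resize(a[:,:,::-1],(800,600),interpolation=cv2.INTER_CUBIC))
print(robot.get_obs())
E
```

```text
pics
top {'camera_matrix': array([[373.97802037,   0.        , 259.66971606],
       [  0.        , 373.97802037, 194.24547396],
       [  0.        ,   0.        ,   1.        ]]), 'k1': -0.11744671624935302, 'R': array([[-0.00428603, -0.99998905, -0.00187946],
       [-0.99812727,  0.00439273, -0.06101359],
       [ 0.06102118,  0.00161443, -0.99813517]]), 't': array([0.01172937, 0.57173806, 1.59140595])}
scene {'camera_matrix': array([[397.49432088,   0.        , 262.9282798 ],
       [  0.        , 397.49432088, 191.73820472],
       [  0.        ,   0.        ,   1.        ]]), 'k1': 0.018549144448160016, 'R': array([[-0.66639264,  0.74558918,  0.00419704],
       [ 0.61542425,  0.55321424, -0.56143299],
       [-0.42092023, -0.37155185, -0.82751156]]), 't': array([ 0.38516739, -0.29536925,  1.72828839])}
wrist {'camera_matrix': array([[309.29230026,   0.        , 251.09079193],
       [  0.        , 309.29230026, 192.35463758],
       [  0.        ,   0.        ,   1.        ]]), 'k1': 0.0030010067384486946, 'R': array([[ 0.33308601, -0.94289453, -0.00190309],
       [-0.90520046, -0.32033393,  0.27928176],
       [-0.26394286, -0.09130216, -0.96020731]]), 't': array([-0.54849694, -0.02912315,  0.39162164])}
{'time': 0.15, 'joint_positions': array([-1.33505916e+00,  8.78129267e-02,  1.37190833e+00,  9.63775450e-06,
        1.68357250e+00, -1.03064048e-01]), 'qvel': array([ 0.00039809, -0.00343111, -0.00358528,  0.00074701, -0.00014007,
        0.00082462]), 'joint_torque': array([ 1.33132649e-03, -3.40642118e+01, -3.02793431e+01,  7.18597113e-02,
        3.05735331e-02, -1.14788895e-04]), 'tool_pos': array([ 0.18272066, -0.51834172,  0.21555726]), 'ee_rot': array([-3.13990156e+00, -1.84539934e-04,  3.38802131e-01]), 'wrist_force': array([-0.48486791, -0.22179297,  0.02019992]), 'wrist_torque': array([ 0.01251111, -0.01379111,  0.00818164]), 'finger_force': 0.0, 'width': 0.09392732277432328}
```

View pics/top0b.png

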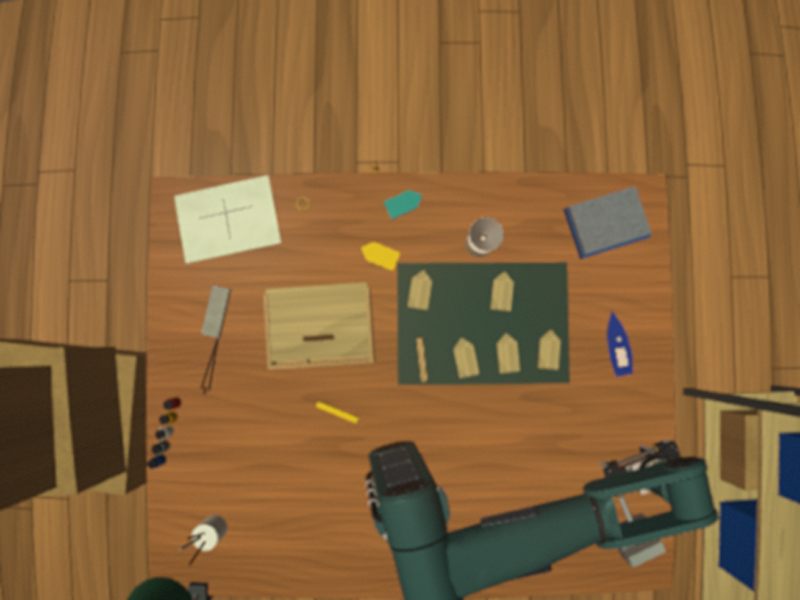

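View pics/scene0b.png

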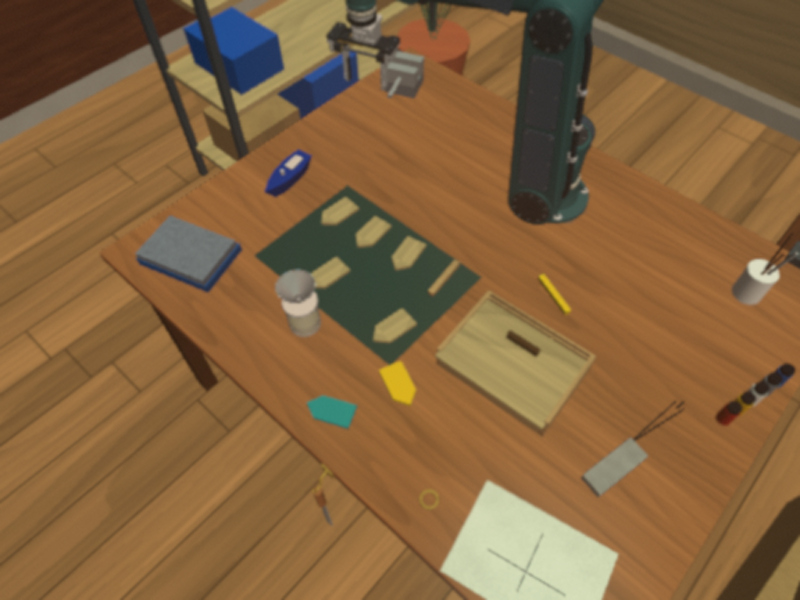

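The top picture (800x600 scale) shows five plywood boards on the mat at (420,290), (502,291), (466,357), (508,353) and (550,350). One wooden spar is at (422,359). The case is at (320,326) with its grip batten at (318,338), lid nearly shut. The turquoise board (402,204), yellow board (380,255) and yellow stick (337,412) are the look-alikes. The scene view agrees.

```bash
cat > seg.py <<'E'
from h import *
def blobs(f,roi,zt,minpx=40):
    im,p=load(f); hsv=cv2.cvtColor(im,cv2.COLOR_RGB2HSV)
    u0,u1,v0,v1=roi
    m=((hsv[:,:,0]<35)&(hsv[:,:,2]>95)).astype(np.uint8); k=np.zeros_like(m); k[v0:v1,u0:u1]=1; m*=k
    n,l,s,c=cv2.connectedComponentsWithStats(m)
    out=[]
    for i in range(1,n):
        if s[i,4]<minpx: continue
        ys,xs=np.nonzero(l==i); P=np.array([onz(p,(x,y),zt)[:2] for x,y in zip(xs,ys)])
        c0=P.mean(0); w,V=np.linalg.eigh(np.cov((P-c0).T)); a=V[:,1]*np.sign(V[0,1])
        out.append((c0,np.degrees(np.arctan2(a[1],a[0])),4*np.sqrt(w[::-1]),s[i,4],c[i]))
    return out
E
python3 - <<'E'
from seg import *
np.set_printoptions(precision=4,suppress=True)
for o in blobs('top0',(256,362,170,243),.009): print(*o)
im,p=load('top0')
s=1/1.5625
for uv in [(264,290),(368,283),(373,361),(267,369)]: print('case',onz(p,np.array(uv)*s,.066))
for uv in [(303,339),(334,337)]: print('grip',onz(p,np.array(uv)*s,.086))
_,q=load('scene0')
for a,b in [((264,290),(545,432)),((368,283),(437,356)),((373,361),(490,296)),((267,369),(594,356)),((318,337),(523,343))]:
    print('tri',tri([(p,np.array(a)*s),(q,np.array(b)*s)]))
print('spar?',[onz(p,np.array(u)*s,0) for u in [(400,385),(568,385),(337,412),(610,345),(485,236)]])
E
```

```text
[ 0.6074 -0.0286] -8.631324761632234 [0.1182 0.0702] 337 [268.3739 186.1217]
[ 0.6025 -0.2575] -6.591144422399243 [0.1167 0.0686] 323 [321.0619 187.0495]
[ 0.4389 -0.387 ] -5.009482108511599 [0.117  0.0693] 326 [351.1963 224.5583]
[ 0.4308 -0.2715] 4.885168397180773 [0.1173 0.0683] 328 [324.7988 226.6646]
[ 0.4217 -0.0318] 6.335873929948565 [0.1349 0.027 ] 147 [269.3469 229.1224]
[ 0.4203 -0.1541] 12.26404619099255 [0.118 0.068] 332 [297.7289 229.2952]
case [0.607  0.3909 0.066 ]
case [0.6243 0.11   0.066 ]
case [0.4161 0.0968 0.066 ]
case [0.3949 0.381  0.066 ]
grip [0.475  0.2805 0.086 ]
grip [0.4801 0.1984 0.086 ]
tri [0.6081 0.3975 0.0441]
tri [0.624  0.1142 0.0471]
tri [0.4132 0.1011 0.0422]
tri [0.3957 0.3804 0.0612]
tri [0.4797 0.2442 0.069 ]
spar? [array([0.3471, 0.0261, 0.    ]), array([ 0.343 , -0.4425,  0.    ]), array([0.2728, 0.2008, 0.    ]), array([ 0.4534, -0.5647,  0.    ]), array([ 0.7621, -0.2145,  0.    ])]
```

```bash
python3 -m pendant '[[2.9,3.2,1.2,0,0,-1.9,1],[2.9,3.2,1.2,0,0,-1.9,1],[2.9,3.2,1.2,0,0,-1.9,1],[2.9,3.2,1.2,0,0,-1.9,1],[2.9,3.2,1.2,0,0,-1.9,1]]' ; python3 -m pendant '[[2.9,3.2,1.2,0,0,-1.9,1],[2.9,3.2,1.2,0,0,-1.9,1],[2.9,3.2,1.2,0,0,-1.9,1],[2.9,3.2,1.2,0,0,-1.9,1],[2.9,3.2,1.2,0,0,-1.9,1],[0,0,0,0,0,0,1],[0,0,0,0,0,0,1]]'
python3 - <<'E'
from h import *
snap('wrist','w1')
E
python3 -m pendant '[[-1,4.5,0,0,0,0,1],[-1,4.5,0,0,0,0,1],[-1,4.5,0,0,0,0,1],[-1,4.5,0,0,0,0,1],[-1,4.5,0,0,0,0,1],[-1,4.5,0,0,0,0,1],[-1,4.5,0,0,0,0,1],[0,0,0,0,0,0,1]]';python3 -m pendant '[[0,4,0,0,0,0.5,1],[0,4,0,0,0,0.5,1],[0,0,0,0,0,0.5,1],[0,0,0,0,0,0.5,1]]'
python3 - <<'E'
from h import *
a=snap('wrist','w2')[0]; b=load('w1')[0]; snap('top','top1')
cv2.imwrite('pics/w2b.png',cv2.resize(a[:,:,::-1],(800,600),interpolation=cv2.INTER_CUBIC))
cv2.imwrite('pics/w1b.png',cv2.resize(b[:,:,::-1],(800,600),interpolation=cv2.INTER_CUBIC))
E
```

```text
time: 0.65
tool_pos: [0.3285, -0.3572, 0.2767]
ee_rot: [-3.141, 0.0, 0.171]
wrist_force: [0.3, -0.5, -0.4]
width: 0.0941
finger_force: 0.0
time: 1.35
tool_pos: [0.4731, -0.1982, 0.3362]
ee_rot: [3.141, 0.001, 0.01]
wrist_force: [-0.1, -0.4, -0.4]
width: 0.0939
finger_force: 0.0
time: 2.2
tool_pos: [0.4011, 0.1191, 0.3362]
ee_rot: [-3.14, 0.001, 0.013]
wrist_force: [0.2, -1.0, 0.5]
width: 0.094
finger_force: 0.0
time: 2.6
tool_pos: [0.4031, 0.1948, 0.3358]
ee_rot: [3.14, 0.001, 0.041]
wrist_force: [-0.3, 0.2, 0.8]
width: 0.0941
finger_force: 0.0
```

View pics/w1b.png

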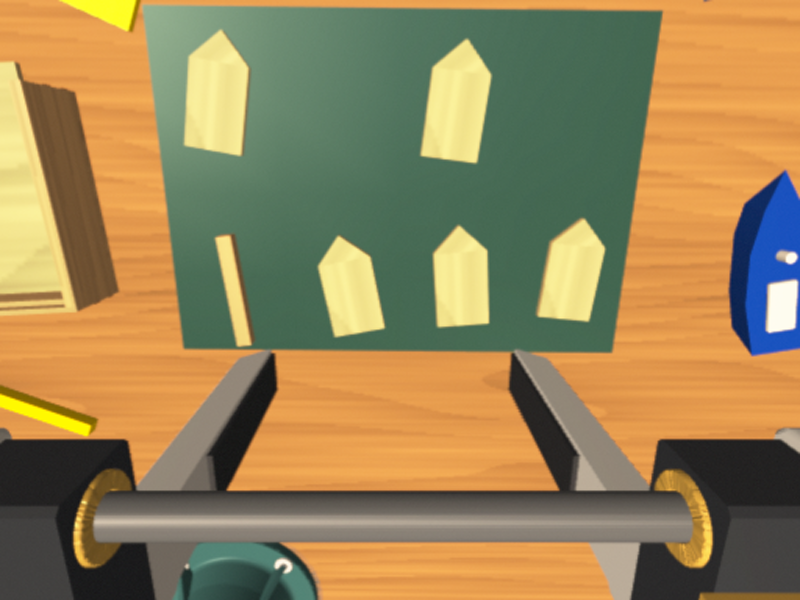

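View pics/w2b.png

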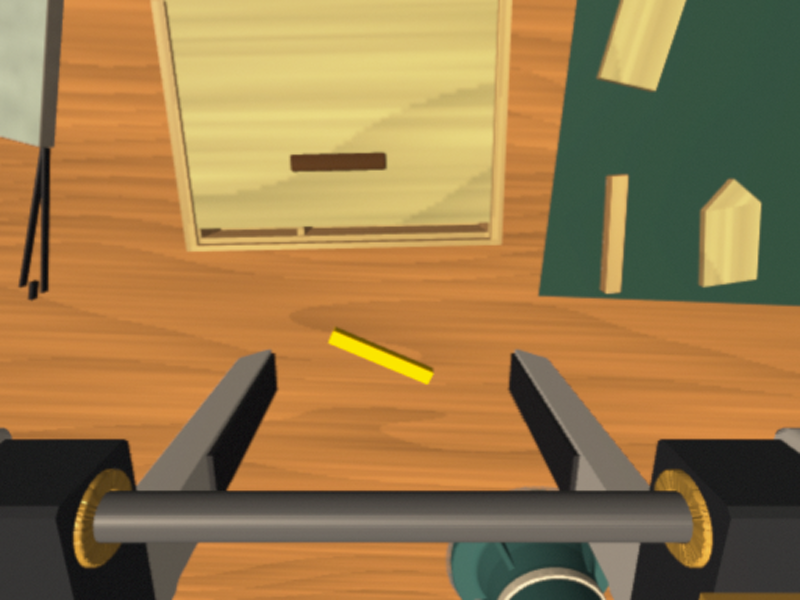

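w1 shows the five boards at (217,95), (457,100), (351,287), (461,277) and (572,271), and the spar at (234,290). w2 shows the case's near wall from (188,250) to (502,243), the batten at (338,162), and the lid open about 10 mm. The spar, now at (614,234), has a changed angle, so it has probably been knocked.

```bash
python3 - <<'E'
from seg import *
np.set_printoptions(precision=4,suppress=True)
im,p=load('w1'); im2,p2=load('w2'); s=1/1.5625
A=lambda *a: np.array(a)*s
for o in blobs('w1',(110,390,10,224),.009,300): print(*o)
print('w2 blobs')
for o in blobs('w2',(375,450,100,192),.016,100): print(*o)
print('top1 spar/boards')
for o in blobs('top1',(256,362,170,243),.009): print(*o)
print('case corner tri',tri([(p,A(77,310)),(p2,A(502,243))]))
for n,z,pts in (('near wall outer top',.072,[(188,250),(502,243)]),('inner',.072,[(168,2),(196,229)]),('right outer',.072,[(512,0),(502,243)]),('batten top',.086,[(290,155),(386,153),(386,167),(291,169)])):
    print(n,*[onz(p2,A(*a),z) for a in pts])
# board heights: bow tip of top-left board and near board
print('board tri', tri([(p,A(338,236)),(p2,A(733,179))]), 'board stern-right', tri([(p,A(384,326)),(p2,A(758,279))]))
E
```

```text
[ 0.6099 -0.0293] -9.130860483005096 [0.1118 0.0642] 2699 [138.4898  61.7343]
[ 0.6044 -0.2568] -6.5806853686900695 [0.1118 0.063 ] 2601 [291.7413  67.4368]
[ 0.4416 -0.3849] -4.461664538604166 [0.1135 0.0657] 2068 [365.1402 174.9096]
[ 0.433  -0.2698] 5.786974480755775 [0.1133 0.0632] 1963 [294.6388 179.3189]
[ 0.4212 -0.0308] 5.907976983311603 [0.1418 0.0245] 923 [149.8267 184.6761]
[ 0.4224 -0.1532] 10.912602545130866 [0.1125 0.0632] 1920 [223.8693 184.8547]
[0.3867 0.0272] 21.08303550606393 [0.1228 0.0727] 331 [116.994  204.2628]
w2 blobs
[ 0.4228 -0.0277] 6.410445704721652 [0.1392 0.0265] 1114 [392.5853 148.6373]
[ 0.4083 -0.1195] 11.826976562020134 [0.0956 0.0043] 117 [448.2906 160.3248]
top1 spar/boards
[ 0.6076 -0.0285] -8.738597464634111 [0.1196 0.0701] 340 [268.3588 186.0735]
[ 0.6022 -0.2576] -5.755620861314099 [0.1173 0.069 ] 325 [321.0954 187.12  ]
[ 0.4387 -0.387 ] -5.103081834472319 [0.1174 0.0692] 327 [351.1896 224.5933]
[ 0.4309 -0.2713] 5.450655162794528 [0.1174 0.0688] 330 [324.7515 226.6273]
[ 0.4217 -0.0318] 6.335873929948565 [0.1349 0.027 ] 147 [269.3469 229.1224]
[ 0.4197 -0.1541] 11.633301060451915 [0.1188 0.0688] 337 [297.7329 229.4214]
case corner tri [0.4166 0.0968 0.0717]
near wall outer top [0.3986 0.3791 0.072 ] [0.4168 0.0969 0.072 ]
inner [0.5957 0.3795 0.072 ] [0.4179 0.3705 0.072 ]
right outer [0.6087 0.1095 0.072 ] [0.4168 0.0969 0.072 ]
batten top [0.4846 0.283  0.086 ] [0.4895 0.2039 0.086 ] [0.4784 0.2034 0.086 ] [0.4734 0.2824 0.086 ]
board tri [ 0.4793 -0.1415  0.0075] board stern-right [ 0.3811 -0.1897  0.0102]
```

Checks: the near wall measures 282.8 mm against 284, the wall top triangulates to 71.7 mm against 72, and the board tops to 8–10 mm against 9. The case is centred at (0.5075, 0.2444) with yaw 3.7°. The lid is about 14 mm open, so I push the batten open.

```bash
python3 -m pendant '[[1.4,1.2,-4,0,0,0.35,0.5],[1.4,1.2,-4,0,0,0.35,0.5],[1.4,1.2,-4,0,0,0.35,0.5],[1.3,1.0,-4,0,0,0.35,0.5],[0,0,-4,0,0,0,0.5],[0,0,-3,0,0,0,0.5],[0,0,0,0,0,0,0.5]]'; python3 -m pendant '[[0,0,-2.4,0,0,0,0.5],[0,0,0,0,0,0,0.5],[0,0,0,0,0,0,0.5]]'
python3 -m pendant '[[1,0.06,0,0,0,0,0.5],[2,0.13,0,0,0,0,0.5],[2,0.13,0,0,0,0,0.5],[2,0.13,0,0,0,0,0.5],[2,0.13,0,0,0,0,0.5],[2,0.13,0,0,0,0,0.5],[2,0.13,0,0,0,0,0.5],[0,0,0,0,0,0,0.5]]'; python3 -m pendant '[[1,0.06,0,0,0,0,0.5],[0.8,0.05,0,0,0,0,0.5],[0.5,0.03,0,0,0,0,0.5],[0.3,0,0,0,0,0,0.5],[0,0,0,0,0,0,0.5]]'
```

```text
time: 3.4
tool_pos: [0.4549, 0.2389, 0.1012]
ee_rot: [3.138, 0.011, 0.064]
wrist_force: [0.3, -0.0, -0.5]
width: 0.0474
finger_force: 0.0
time: 3.7
tool_pos: [0.4588, 0.2416, 0.0843]
ee_rot: [-3.141, -0.002, 0.065]
wrist_force: [0.4, 0.5, 0.4]
width: 0.047
finger_force: 0.0
time: 4.5
tool_pos: [0.5911, 0.2505, 0.084]
ee_rot: [-3.141, -0.004, 0.065]
wrist_force: [0.2, 0.3, 1.0]
width: 0.0474
finger_force: 0.0
time: 5.0
tool_pos: [0.6142, 0.2521, 0.0825]
ee_rot: [3.142, -0.001, 0.067]
wrist_force: [-0.4, 0.2, -0.4]
width: 0.0468
finger_force: 0.0
```

```bash
for i in 1; do python3 -m pendant '[[0.4,0.03,0,0,0,0,0.5],[0.4,0.03,0,0,0,0,0.5],[0,0,0,0,0,0,0.5]]'; python3 -m pendant '[[0.3,0.02,0,0,0,0,0.5],[0,0,0,0,0,0,0.5]]' ; done
python3 - <<'E'
from h import *
a=snap('wrist','w3')[0]
E
```

```text
time: 5.3
tool_pos: [0.615, 0.2522, 0.0825]
ee_rot: [3.14, 0.016, 0.067]
wrist_force: [-18.0, -1.8, 9.8]
width: 0.0472
finger_force: 8.9
time: 5.5
tool_pos: [0.6151, 0.2522, 0.0825]
ee_rot: [3.139, 0.023, 0.067]
wrist_force: [-24.4, -3.0, 13.5]
width: 0.0468
finger_force: 12.4
```

```bash
python3 -m pendant '[[-1.5,-0.1,0,0,0,0,0.5],[-1.5,-0.1,1,0,0,0,0.5],[-3,-1,4,0,0,0,1],[-3,-1,4,0,0,0,1],[-3,-1,4,0,0,0,1],[-3,-1,4,0,0,0,1],[-3,-1,4,0,0,0,1],[0,0,0,0,0,0,1]]'
python3 - <<'E'
from h import *
a=snap('wrist','w4')[0]
cv2.imwrite('pics/w4b.png',cv2.resize(a[:,:,::-1],(800,600),interpolation=cv2.INTER_CUBIC))
E
```

```text
time: 6.35
tool_pos: [0.4477, 0.202, 0.2973]
ee_rot: [-3.138, -0.015, 0.067]
wrist_force: [-0.4, 0.4, 0.0]
width: 0.0914
finger_force: 0.0
```

View pics/w4b.png

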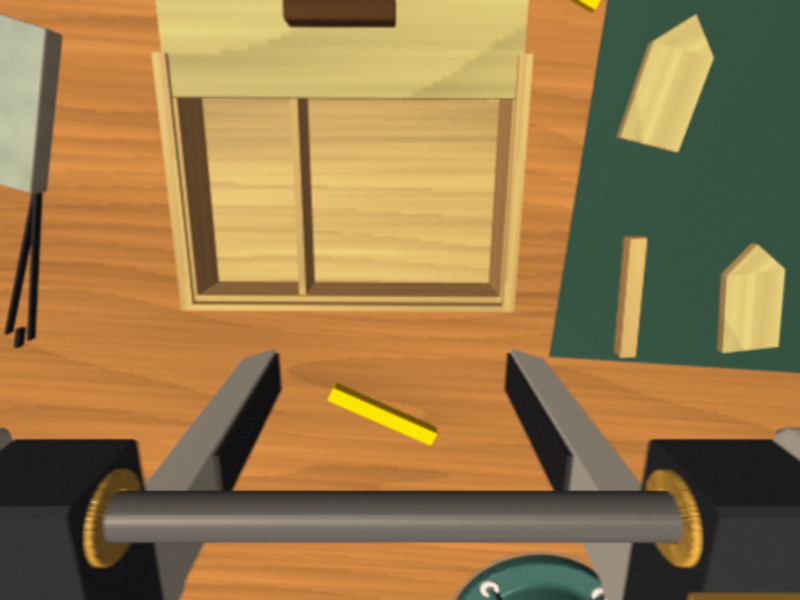

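w4 shows the lid open, its edge running (170,97)–(515,97). The narrow compartment's floor is at x 205–300 px and the wide one's at 310–498 px. The divider top is at (303,290), and the case's near corners are at (183,310) and (514,310).

```bash
cat > case.py <<'E'
from h import *
C=np.array([.5075,.2444]); Y=np.radians(3.7); X=np.array([np.cos(Y),np.sin(Y)]); N=np.array([-X[1],X[0]])
def w2c(P): d=np.array(P)[:2]-C; return 1000*np.array([d@X,d@N])
def c2w(x,y): return C+X*x/1000+N*y/1000
E
python3 - <<'E'
from case import *
np.set_printoptions(precision=4,suppress=True)
im,p=load('w4'); s=1/1.5625; A=lambda *a: np.array(a)*s
for n,z,pts in (('outer top -100,+-142',.072,[(183,310),(514,310)]),('floor near: narrowL(-90,132) wideR(-90,-132) wideL(-90,38)',.006,[(218,282),(490,284),(313,283)]),('far outer 100 -142',.072,[(532,54),(152,54)]),('divider top near',.056,[(299,294),(307,294)]),('lid edge 70',.066,[(172,97),(515,98)])):
    print(n,*[w2c(onz(p,A(*a),z)) for a in pts])
_,p2=load('w2')
print('wall tri',tri([(p,A(514,310)),(p2,A(502,243))]))
for c in [(-25,-47),(0,88),(-5,88)]: print(c,c2w(*c))
E
```

```text
outer top -100,+-142 [-100.707   141.0456] [ -99.5066 -140.5641]
floor near: narrowL(-90,132) wideR(-90,-132) wideL(-90,38) [-91.638  133.6019] [ -92.5589 -132.4224] [-92.2588  40.6826]
far outer 100 -142 [  98.2087 -139.9972] [ 97.4058 141.8417]
divider top near [-90.3913  44.8092] [-90.362   37.7854]
lid edge 70 [ 68.5979 133.0823] [  68.6898 -130.9646]
wall tri [0.4158 0.0958 0.0663]
(-25, -47) [0.4856 0.1959]
(0, 88) [0.5018 0.3322]
(-5, 88) [0.4968 0.3319]
```

```bash
cat > fit.py <<'E'
from case import *
from scipy.optimize import minimize
OUT={'b':(np.array([(-45,-27.5),(35,-27.5),(62.5,0),(35,27.5),(-45,27.5)])/1000,.009),'s':(np.array([(-60,-8),(60,-8),(60,8),(-60,8)])/1000,.016)}
def fit(f,kind,x0,z0=0,thr=None):
    im,p=load(f); hsv=cv2.cvtColor(im,cv2.COLOR_RGB2HSV)
    m=((hsv[:,:,0]<35)&(hsv[:,:,2]>95)).astype(np.uint8)
    S=4; o,h=OUT[kind]
    def hull(v):
        c,s=np.cos(v[2]),np.sin(v[2]); xy=o@np.array([[c,s],[-s,c]])+v[:2]
        q=np.array([proj(p,(*a,z)) for z in (z0,z0+h) for a in xy]); return cv2.convexHull(q.astype(np.float32))[:,0]
    u=hull(x0); lo=np.maximum(u.min(0).astype(int)-12,0); hi=u.max(0).astype(int)+12
    mm=m[lo[1]:hi[1],lo[0]:hi[0]]; n,l,st,cc=cv2.connectedComponentsWithStats(mm); mm=(l==1+np.argmax(st[1:,4])).astype(np.uint8)
    M=cv2.resize(mm*255,None,fx=S,fy=S,interpolation=cv2.INTER_LINEAR)>127
    def cost(w):
        v=np.array(x0)+np.array(w)*[.01,.01,.1]
        k=np.zeros(M.shape,np.uint8); cv2.fillPoly(k,[np.round(((hull(v)-lo+.5)*S-.5)*16).astype(np.int32)],1,shift=4)
        return np.sum((k>0)!=M)/M.sum()
    r=minimize(cost,[0,0,0],method='Nelder-Mead',options=dict(initial_simplex=[[0,0,0],[.5,0,0],[0,.5,0],[0,0,.6]],xatol=.005,fatol=1e-4))
    v=np.array(x0)+r.x*[.01,.01,.1]; return v,r.fun
E
python3 - <<'E'
from fit import *
np.set_printoptions(precision=4,suppress=True)
for n,k,x in (('A','b',(.4224,-.1532,.19)),('B','b',(.433,-.2698,.1)),('C','b',(.4416,-.3849,-.078)),('D','b',(.6099,-.0293,-.16)),('E','b',(.6044,-.2568,-.115)),('S','s',(.4212,-.0308,.103))):
    v,c=fit('w1',k,x); print(n,v[:2],np.degrees(v[2]),c)
v,c=fit('w2','s',(.4212,-.0308,.103)); print('S w2',v,c)
v,c=fit('w4','s',(.4212,-.0308,.103)); print('S w4',v,c)
v,c=fit('w4','b',(.4224,-.1532,.19)); print('A w4',v,c)
print('drop',c2w(-20,-47), robot.get_obs()['tool_pos'])
E
```

```text
A [ 0.4185 -0.1534] 11.872278660816256 0.02565438208100013
B [ 0.4293 -0.2707] 5.345302183472472 0.027289517258947904
C [ 0.4373 -0.3861] -5.19849064299292 0.023122959738846573
D [ 0.6065 -0.0276] -9.156576072581325 0.018480778138026864
E [ 0.601  -0.2568] -6.133183215622543 0.02410362395462847
S [ 0.4191 -0.0309] 6.1397817034284365 0.04619344351124356
S w2 [ 0.4202 -0.0311  0.1125] 0.039674523007856344
S w4 [ 0.42   -0.0308  0.11  ] 0.03889116622258659
A w4 [ 0.4195 -0.1528  0.1969] 0.01750075980143856
drop [0.4906 0.1962] [0.4482 0.202  0.2936]
```

```bash
python3 -m pendant '[[-0.4,-4.5,-1,0,0,1,1],[-0.4,-4.5,-1,0,0,1,1],[-0.4,-4.5,-1,0,0,1,1],[-0.4,-4.5,-2,0,0,1,1],[-0.4,-4.5,-2,0,0,1,1],[-0.4,-4.5,-2,0,0,1,1],[-0.3,-4.3,-2,0,0,1,1],[-0.2,-4.2,-2,0,0,0.8,1]]'; python3 -m pendant '[[0,0,-4,0,0,0,1],[0,0,-4,0,0,0,1],[0,0,0,0,0,0,1],[0,0,0,0,0,0,1]]'
```

```text
time: 7.2
tool_pos: [0.4178, -0.1549, 0.1558]
ee_rot: [-3.14, 0.002, 0.203]
wrist_force: [0.7, 0.1, -0.0]
width: 0.0944
finger_force: 0.0
time: 7.6
tool_pos: [0.418, -0.1528, 0.0774]
ee_rot: [-3.14, 0.003, 0.203]
wrist_force: [-0.2, -0.5, 0.5]
width: 0.0939
finger_force: 0.0
```

```bash
python3 -m pendant '[[0.1,0,-3,0,0,0,1],[0,0,-2,0,0,0,1],[0,0,-1.4,0,0,0,1],[0,0,0,0,0,0,1],[0,0,0,0,0,0,0.3],[0,0,0,0,0,0,0.3],[0,0,0,0,0,0,0.3],[0,0,0,0,0,0,0.3]]';python3 -m pendant '[[0,0,0,0,0,0,0.3],[0,0,0,0,0,0,0.3],[0,0,1.5,0,0,0,0.3],[0,0,3,0,0,0,0.3],[0,0,4,0,0,0,0.3],[0,0,4,0,0,0,0.3],[0,0,0,0,0,0,0.3]]'
```

```text
time: 8.4
tool_pos: [0.4204, -0.1535, 0.0156]
ee_rot: [3.14, -0.002, 0.203]
wrist_force: [-0.4, -0.1, 0.7]
width: 0.0655
finger_force: 0.0
time: 9.1
tool_pos: [0.4231, -0.1549, 0.1461]
ee_rot: [3.134, -0.01, 0.203]
wrist_force: [0.2, 0.2, -0.5]
width: 0.0543
finger_force: 30.0
```

```bash
python3 -m pendant '[[0.9,4.4,0,0,0,-1,0.3],[0.9,4.4,0,0,0,-1,0.3],[0.9,4.4,0,0,0,-1,0.3],[0.9,4.4,0,0,0,-1,0.3],[0.9,4.4,0,0,0,-1,0.3],[0.8,4.4,0,0,0,-1,0.3],[0.8,4.4,0,0,0,-1,0.3],[0.8,4.3,0,0,0,-0.9,0.3]]'; python3 -m pendant '[[0,0,0,0,0,0,0.3],[0,0,-2,0,0,0,0.3],[0,0,-2,0,0,0,0.3],[0,0,-2,0,0,0,0.3],[0,0,0,0,0,0,0.3],[0,0,0,0,0,0,0.3]]'
```

```text
time: 9.9
tool_pos: [0.4882, 0.1996, 0.1385]
ee_rot: [3.141, 0.001, 0.064]
wrist_force: [0.7, -0.3, -0.0]
width: 0.0547
finger_force: 30.0
time: 10.5
tool_pos: [0.4882, 0.197, 0.0791]
ee_rot: [3.141, 0.002, 0.064]
wrist_force: [0.6, -0.2, -0.5]
width: 0.0543
finger_force: 30.0
```

```bash
python3 -m pendant '[[0.3,0,-2,0,0,0,0.3],[0,0,-2,0,0,0,0.3],[0,0,-1.3,0,0,0,0.3],[0,0,0,0,0,0,0.3],[0,0,0,0,0,0,0.3]]'
```

```text
time: 11.0
tool_pos: [0.4923, 0.1978, 0.0275]
ee_rot: [-3.141, -0.001, 0.065]
wrist_force: [0.5, -0.2, -0.8]
width: 0.0542
finger_force: 30.0
```

```bash
python3 -m pendant '[[0,0,-0.3,0,0,0,0.3],[0,0,0,0,0,0,0.3]]';python3 -m pendant '[[0,0,-0.2,0,0,0,0.3],[0,0,0,0,0,0,0.3]]'
```

```text
time: 11.2
tool_pos: [0.4922, 0.198, 0.0244]
ee_rot: [-3.141, -0.001, 0.065]
wrist_force: [-0.2, 0.1, -0.9]
width: 0.0545
finger_force: 30.0
time: 11.4
tool_pos: [0.4917, 0.1979, 0.0217]
ee_rot: [3.142, -0.0, 0.065]
wrist_force: [-0.1, 0.2, -1.0]
width: 0.0543
finger_force: 30.0
```

```bash
python3 -m pendant '[[0,0,0,0,0,0,0.8],[0,0,0,0,0,0,0.8],[0,0,0,0,0,0,0.8],[0,0,3,0,0,0,0.8],[0,0,4,0,0,0,0.8],[0,0,4.5,0,0,0,1],[-1,-1,4.5,0,0,0,1],[-3,-3.5,0,0,0,0,1]]'
python3 - <<'E'
from h import *
snap('wrist','w5')
E
python3 -m pendant '[[-0.7,-4.8,0,0,0,0.2,1],[-0.7,-4.8,0,0,0,0.2,1],[-0.7,-4.8,0,0,0,0.2,1],[-0.6,-4.8,0,0,0,0.2,1],[0,-4.8,0,0,0,0.2,1],[0,-4.8,0,0,0,0.2,1],[0,-4.8,0,0,0,0.2,1],[0,-4.8,0,0,0,0.2,1]]'; python3 -m pendant '[[0,-3.7,-3.6,0,0,0,1],[0,0,-4,0,0,0,1],[0,0,-4,0,0,0,1],[0,0,0,0,0,0,1],[0,0,0,0,0,0,1]]'
python3 - <<'E'
from fit import *
im,p=load('w5')
hsv=cv2.cvtColor(im,cv2.COLOR_RGB2HSV); print(np.round(p['t'],3))
cv2.imwrite('pics/w5b.png',cv2.resize(im[:,:,::-1],(800,600),interpolation=cv2.INTER_CUBIC))
E
```

```text
time: 12.2
tool_pos: [0.4567, 0.1547, 0.1898]
ee_rot: [-3.139, -0.016, 0.068]
wrist_force: [0.7, -0.8, -0.2]
width: 0.093
finger_force: 0.0
time: 13.05
tool_pos: [0.4241, -0.2331, 0.1815]
ee_rot: [-3.142, -0.0, 0.092]
wrist_force: [0.3, 0.6, -0.1]
width: 0.0937
finger_force: 0.0
time: 13.55
tool_pos: [0.4244, -0.2667, 0.0666]
ee_rot: [-3.14, 0.001, 0.093]
wrist_force: [0.0, -0.2, 0.7]
width: 0.094
finger_force: 0.0
[0.124 0.431 0.49 ]
```

View pics/w5b.png

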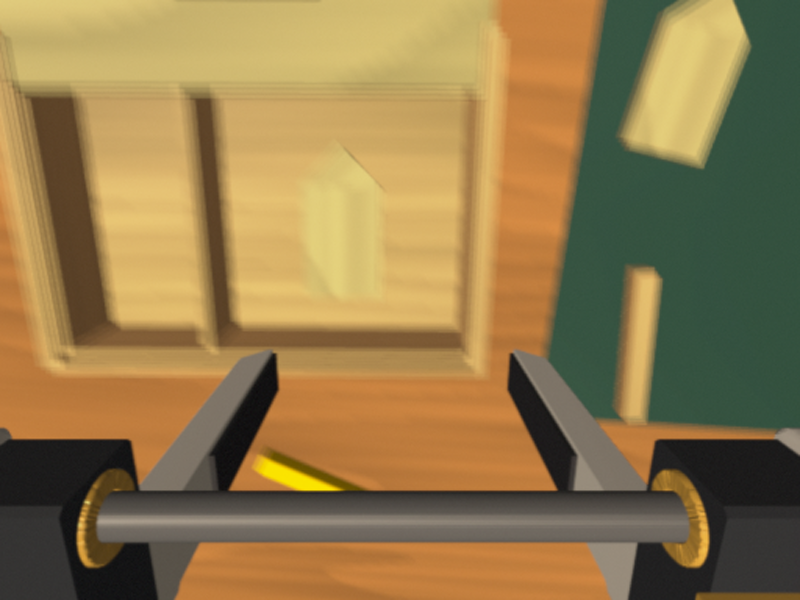

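w5 (blurred by motion) shows board 1 lying flat in the wide compartment, its bow at (338,143) pointing away and its stern at about (343,299). Next is board B.

```bash
python3 -m pendant '[[0.6,-0.4,-3,0,0,0,1],[0,0,-1.5,0,0,0,1],[0,0,-0.8,0,0,0,1],[0,0,0,0,0,0,1],[0,0,0,0,0,0,1]]';python3 -m pendant '[[0,0,0,0,0,0,0.3],[0,0,0,0,0,0,0.3],[0,0,0,0,0,0,0.3],[0,0,0,0,0,0,0.3],[0,0,0,0,0,0,0.3],[0,0,0,0,0,0,0.3]]'
```

```text
time: 14.05
tool_pos: [0.432, -0.2718, 0.0158]
ee_rot: [3.139, -0.003, 0.093]
wrist_force: [0.3, 0.1, 0.4]
width: 0.0941
finger_force: 0.0
time: 14.65
tool_pos: [0.4307, -0.271, 0.0138]
ee_rot: [3.142, 0.0, 0.093]
wrist_force: [-0.6, -0.2, 1.1]
width: 0.0542
finger_force: 30.0
```

```bash
python3 -m pendant '[[0,0,1.5,0,0,0,0.3],[0,0,4,0,0,0,0.3],[0,0,4,0,0,0,0.3],[0.5,4,3.5,0,0,-0.1,0.3],[0.5,4.2,0,0,0,-0.2,0.3],[0.5,4.2,0,0,0,-0.2,0.3],[0.5,4.2,0,0,0,-0.2,0.3],[0.5,4.2,0,0,0,-0.2,0.3]]'; python3 -m pendant '[[0.6,4.4,0,0,0,-0.2,0.3],[0.6,4.4,0,0,0,-0.2,0.3],[0.6,4.4,0,0,0,-0.2,0.3],[0.6,4.4,0,0,0,-0.2,0.3],[0.6,4.4,0,0,0,-0.2,0.3],[0.6,4.1,0,0,0,0,0.3],[0,0,0,0,0,0,0.3],[0,0,0,0,0,0,0.3]]'; python3 -m pendant '[[0,0,-3,0,0,0,0.3],[0,0,-3,0,0,0,0.3],[0,0,-2,0,0,0,0.3],[0,0,0,0,0,0,0.3],[0,0,0,0,0,0,0.3],[0,0,0,0,0,0,0.3]]'
```

```text
time: 15.45
tool_pos: [0.4552, -0.064, 0.1415]
ee_rot: [3.142, -0.0, 0.076]
wrist_force: [0.6, -0.5, -0.3]
width: 0.0544
finger_force: 30.0
time: 16.25
tool_pos: [0.491, 0.1959, 0.1409]
ee_rot: [3.141, 0.001, 0.062]
wrist_force: [-0.0, 0.5, 0.2]
width: 0.0543
finger_force: 30.0
time: 16.85
tool_pos: [0.4927, 0.195, 0.0634]
ee_rot: [-3.141, -0.003, 0.058]
wrist_force: [0.1, -1.1, -0.9]
width: 0.0544
finger_force: 30.0
```

```bash
python3 -m pendant '[[-0.05,0.2,-1.5,0,0,0.2,0.3],[0,0,-1,0,0,0,0.3],[0,0,-0.7,0,0,0,0.3],[0,0,0,0,0,0,0.3],[0,0,0,0,0,0,0.3],[0,0,0,0,0,0,0.3]]';python3 -m pendant '[[0,0,0,0,0,0,0.3]]'; python3 -m pendant '[[0,0,0,0,0,0,0.3]]'
```

```text
time: 17.45
tool_pos: [0.4912, 0.1975, 0.03]
ee_rot: [-3.142, -0.001, 0.063]
wrist_force: [0.4, -0.3, -0.5]
width: 0.0544
finger_force: 30.0
time: 17.55
tool_pos: [0.4911, 0.1975, 0.0299]
ee_rot: [-3.142, -0.001, 0.063]
wrist_force: [-0.1, -0.4, -0.7]
width: 0.0541
finger_force: 30.0
time: 17.65
tool_pos: [0.491, 0.1975, 0.0297]
ee_rot: [3.142, -0.0, 0.063]
wrist_force: [-0.1, 0.8, -0.3]
width: 0.0544
finger_force: 30.0
```

```bash
python3 -m pendant '[[0.06,0.04,-0.05,0,0,0.1,0.3],[0,0,0,0,0,0,0.3],[0,0,0,0,0,0,0.3],[0,0,0,0,0,0,0.7],[0,0,0,0,0,0,0.7],[0,0,0,0,0,0,0.7]]';  python3 -m pendant '[[0,0,3,0,0,0,0.7],[0,0,4,0,0,0,0.8],[0,0,4.5,0,0,0,1],[0,0,3,0,0,0,1],[-2,-2,0,0,0,0,1],[0,0,0,0,0,0,1],[0,0,0,0,0,0,1],[0,0,0,0,0,0,1]]'
python3 - <<'E'
from case import *
im,p=snap('wrist','w6')
cv2.imwrite('pics/w6b.png',cv2.resize(im[100:290,130:360,::-1],None,fx=3.2,fy=3.2,interpolation=cv2.INTER_CUBIC))
print(c2w(-20,-47))
E
```

```text
time: 18.25
tool_pos: [0.4916, 0.1979, 0.0291]
ee_rot: [3.142, -0.0, 0.065]
wrist_force: [-0.7, 0.9, -0.3]
width: 0.0655
finger_force: 0.0
time: 19.05
tool_pos: [0.4715, 0.1781, 0.1731]
ee_rot: [3.142, 0.001, 0.065]
wrist_force: [-0.3, -0.5, -0.8]
width: 0.0939
finger_force: 0.0
[0.49057471 0.19620732]
```

View pics/w6b.png

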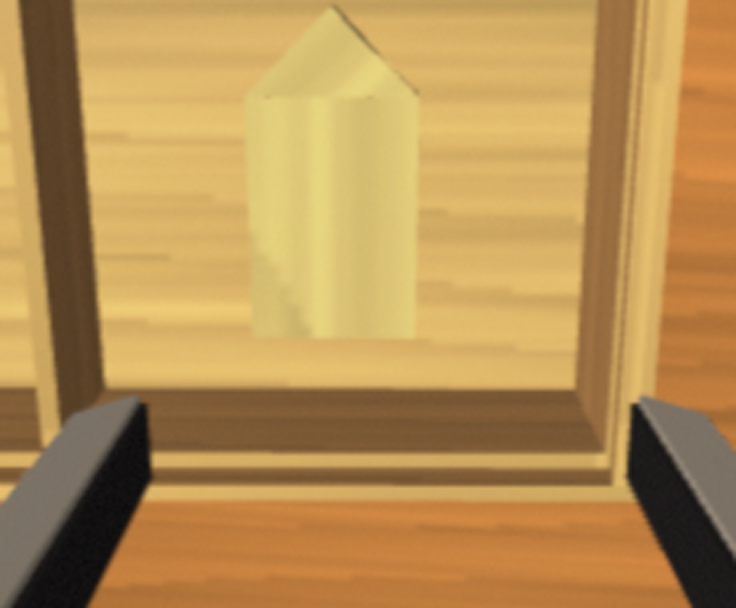

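w6 shows boards 1 and 2 stacked as one outline, with no step at the stern (y≈338) or the sides. Next is board C.

```bash
python3 -m pendant '[[-0.3,-4.5,0,0,0,-0.8,1],[-0.3,-4.5,0,0,0,-0.8,1],[-0.3,-4.5,0,0,0,-0.8,1],[-0.3,-4.5,0,0,0,-0.8,1],[-0.3,-4.5,0,0,0,-0.8,1],[-0.3,-4.5,0,0,0,-0.8,1],[-0.3,-4.5,0,0,0,-0.8,1],[-0.3,-4.5,0,0,0,-0.8,1]]'; python3 -m pendant '[[-0.3,-4.5,0,0,0,-0.8,1],[-0.3,-4.5,0,0,0,-0.8,1],[-0.3,-4.5,0,0,0,-0.9,1],[0,-4.5,-3,0,0,0,1],[0,-2.4,-4,0,0,0,1],[0,0,-4,0,0,0,1],[0,0,0,0,0,0,1],[0,0,0,0,0,0,1]]'; python3 -m pendant '[[0,0,0,0,0,0,1],[0,0,0,0,0,0,1]]'
```

```text
time: 19.9
tool_pos: [0.4474, -0.1838, 0.1733]
ee_rot: [-3.141, 0.001, -0.047]
wrist_force: [0.9, 0.4, 0.2]
width: 0.0937
finger_force: 0.0
time: 20.7
tool_pos: [0.4384, -0.3821, 0.0653]
ee_rot: [-3.139, 0.002, -0.09]
wrist_force: [0.8, 0.5, 1.0]
width: 0.0938
finger_force: 0.0
time: 20.9
tool_pos: [0.4402, -0.3836, 0.0695]
ee_rot: [3.138, -0.004, -0.09]
wrist_force: [-0.3, -0.4, 0.1]
width: 0.094
finger_force: 0.0
```

```bash
python3 -m pendant '[[0,-0.2,-3,0,0,0,1],[0,0,-1.5,0,0,0,1],[0,0,-0.6,0,0,0,1],[0,0,0,0,0,0,1],[0,0,0,0,0,0,1],[0,0,0,0,0,0,1]]';python3 -m pendant '[[0,0,0,0,0,0,1],[0,0,0,0,0,0,1]]'
```

```text
time: 21.5
tool_pos: [0.4391, -0.3854, 0.0166]
ee_rot: [3.14, -0.002, -0.091]
wrist_force: [0.1, -0.3, -0.2]
width: 0.0937
finger_force: 0.0
time: 21.7
tool_pos: [0.4388, -0.3851, 0.016]
ee_rot: [3.141, -0.001, -0.091]
wrist_force: [0.2, -0.3, -0.1]
width: 0.094
finger_force: 0.0
```

```bash
python3 -m pendant '[[0,-0.1,-0.2,0,0,0,1],[0,0,0,0,0,0,0.3],[0,0,0,0,0,0,0.3],[0,0,0,0,0,0,0.3],[0,0,0,0,0,0,0.3],[0,0,0,0,0,0,0.3],[0,0,0,0,0,0,0.3],[0,0,0,0,0,0,0.3]]'; python3 -m pendant '[[0,0,2,0,0,0,0.3],[0,0,4,0,0,0,0.3],[0,0,4,0,0,0,0.3],[0.4,4,3.5,0,0,0.5,0.3],[0.4,4.5,0,0,0,0.7,0.3],[0.4,4.5,0,0,0,0.7,0.3],[0.4,4.5,0,0,0,0.7,0.3],[0.4,4.5,0,0,0,0.7,0.3]]'; python3 -m pendant '[[0.4,4.5,0,0,0,0.7,0.3],[0.4,4.5,0,0,0,0.7,0.3],[0.4,4.5,0,0,0,0.7,0.3],[0.4,4.5,0,0,0,0.7,0.3],[0.4,4.5,0,0,0,0.7,0.3],[0.4,4.5,0,0,0,0.7,0.3],[0.4,4.5,0,0,0,0.7,0.3],[0.4,4.3,0,0,0,0.7,0.3]]'; python3 -m pendant '[[0.4,0.6,0,0,0,0,0.3],[0,0,-2,0,0,0,0.3],[0,0,-2,0,0,0,0.3],[0,0,0,0,0,0,0.3],[0,0,0,0,0,0,0.3],[0,0,0,0,0,0,0.3],[0,0,0,0,0,0,0.3],[0,0,0,0,0,0,0.3]]'
```

```text
time: 22.5
tool_pos: [0.4385, -0.3858, 0.0133]
ee_rot: [3.141, -0.0, -0.091]
wrist_force: [0.1, -0.3, -0.3]
width: 0.0547
finger_force: 30.0
time: 23.3
tool_pos: [0.458, -0.1665, 0.1463]
ee_rot: [3.142, -0.001, -0.033]
wrist_force: [0.3, -0.4, -0.0]
width: 0.0549
finger_force: 30.0
time: 24.1
tool_pos: [0.49, 0.1918, 0.1463]
ee_rot: [3.142, -0.0, 0.066]
wrist_force: [1.1, -1.3, -0.1]
width: 0.0544
finger_force: 30.0
time: 24.9
tool_pos: [0.4949, 0.1957, 0.1072]
ee_rot: [-3.141, -0.002, 0.064]
wrist_force: [-0.9, 0.8, -0.5]
width: 0.0543
finger_force: 30.0
```

```bash
python3 -m pendant '[[-0.35,0.2,-2.5,0,0,0,0.3],[0,0,-2,0,0,0,0.3],[0,0,-1.3,0,0,0,0.3],[0,0,-0.6,0,0,0,0.3],[0,0,0,0,0,0,0.3],[0,0,0,0,0,0,0.3],[0,0,0,0,0,0,0.3],[0,0,0,0,0,0,0.3]]';python3 -m pendant '[[0,0,0,0,0,0,0.3],[0,0,0,0,0,0,0.3]]'
```

```text
time: 25.7
tool_pos: [0.4914, 0.198, 0.0432]
ee_rot: [-3.141, -0.002, 0.065]
wrist_force: [1.1, -0.3, -1.2]
width: 0.0543
finger_force: 30.0
time: 25.9
tool_pos: [0.4909, 0.1978, 0.0424]
ee_rot: [-3.142, -0.001, 0.065]
wrist_force: [-0.3, -0.2, -0.2]
width: 0.0545
finger_force: 30.0
```

```bash
python3 -m pendant '[[0.05,0.01,-0.3,0,0,0,0.3],[0,0,-0.1,0,0,0,0.3],[0,0,0,0,0,0,0.3],[0,0,0,0,0,0,0.3]]';python3 -m pendant '[[0,0,0,0,0,0,0.3],[0,0,0,0,0,0,0.3]]'
```

```text
time: 26.3
tool_pos: [0.4911, 0.1978, 0.038]
ee_rot: [3.141, 0.0, 0.065]
wrist_force: [0.8, 0.2, 0.2]
width: 0.0548
finger_force: 30.0
time: 26.5
tool_pos: [0.4913, 0.1979, 0.0382]
ee_rot: [3.142, -0.0, 0.065]
wrist_force: [0.1, -0.1, -0.8]
width: 0.0545
finger_force: 30.0
```

```bash
python3 -m pendant '[[0,0,0,0,0,0,0.7],[0,0,0,0,0,0,0.7],[0,0,0,0,0,0,0.7],[0,0,3,0,0,0,0.7],[0,0,4,0,0,0,0.8],[0,0,4,0,0,0,1],[0,0,2,0,0,0,1]]';  python3 -m pendant '[[1.9,-3.8,0,0,0,-2.1,1],[1.9,-3.8,0,0,0,-2.1,1],[2,-3.8,0,0,0,-2.1,1],[2,-3.8,0,0,0,-2.2,1],[2,-3.8,0,0,0,-2.2,1],[1.9,-3.6,0,0,0,-2.2,1],[0,0,-2,0,0,0,1],[0,0,-2,0,0,0,1]]'; python3 -m pendant '[[0,0,-3,0,0,0,1],[0,0,-3,0,0,0,1],[0,0,0,0,0,0,1],[0,0,0,0,0,0,1],[0,0,0,0,0,0,1],[0,0,0,0,0,0,1]]'
```

```text
time: 27.2
tool_pos: [0.4929, 0.1983, 0.1726]
ee_rot: [-3.14, -0.007, 0.065]
wrist_force: [-0.3, -0.8, 0.3]
width: 0.0864
finger_force: 0.0
time: 28.0
tool_pos: [0.6093, -0.0299, 0.1282]
ee_rot: [-3.142, -0.002, -0.163]
wrist_force: [-0.4, 0.7, 0.2]
width: 0.094
finger_force: 0.0
time: 28.6
tool_pos: [0.6098, -0.0283, 0.0707]
ee_rot: [3.142, -0.004, -0.16]
wrist_force: [-1.0, 0.3, 0.1]
width: 0.0944
finger_force: 0.0
```

```bash
python3 -m pendant '[[-0.1,0,-3,0,0,0,1],[0,0,-1.5,0,0,0,1],[0,0,-0.9,0,0,0,1],[0,0,0,0,0,0,1],[0,0,0,0,0,0,1],[0,0,0,0,0,0,1],[0,0,0,0,0,0,1]]'
```

```text
time: 29.3
tool_pos: [0.608, -0.0283, 0.0153]
ee_rot: [3.142, -0.002, -0.16]
wrist_force: [0.4, 1.5, 0.2]
width: 0.0938
finger_force: 0.0
```

```bash
python3 -m pendant '[[0,0,-0.15,0,0,0,1],[0,0,0,0,0,0,0.3],[0,0,0,0,0,0,0.3],[0,0,0,0,0,0,0.3],[0,0,0,0,0,0,0.3],[0,0,0,0,0,0,0.3],[0,0,0,0,0,0,0.3],[0,0,0,0,0,0,0.3]]'; python3 -m pendant '[[0,0,2,0,0,0,0.3],[0,0,4,0,0,0,0.3],[0,0,4,0,0,0,0.3],[0,0,3.5,0,0,0,0.3],[-2,3.8,0,0,0,2.1,0.3],[-2,3.8,0,0,0,2.1,0.3],[-2,3.8,0,0,0,2.1,0.3],[-2,3.8,0,0,0,2.2,0.3]]'; python3 -m pendant '[[-2,3.8,0,0,0,2.2,0.3],[-1.7,3.6,0,0,0,2.2,0.3],[0,0,-2,0,0,0,0.3],[0,0,-2,0,0,0,0.3],[0,0,0,0,0,0,0.3],[0,0,0,0,0,0,0.3],[0,0,0,0,0,0,0.3],[0,0,0,0,0,0,0.3]]'
```

```text
time: 30.1
tool_pos: [0.6072, -0.0281, 0.0126]
ee_rot: [3.141, 0.0, -0.16]
wrist_force: [-0.4, 0.2, 0.6]
width: 0.0546
finger_force: 30.0
time: 30.9
tool_pos: [0.5263, 0.125, 0.1476]
ee_rot: [-3.141, -0.0, -0.011]
wrist_force: [-0.6, 0.4, -0.3]
width: 0.0549
finger_force: 30.0
time: 31.7
tool_pos: [0.4912, 0.1978, 0.109]
ee_rot: [-3.141, -0.002, 0.064]
wrist_force: [-0.1, 0.2, -0.4]
width: 0.0546
finger_force: 30.0
```

```bash
python3 -m pendant '[[0,0,-2.5,0,0,0,0.3],[0,0,-2,0,0,0,0.3],[0,0,-1,0,0,0,0.3],[0,0,-0.5,0,0,0,0.3],[0,0,0,0,0,0,0.3],[0,0,0,0,0,0,0.3],[0,0,0,0,0,0,0.3],[0,0,0,0,0,0,0.3]]';python3 -m pendant '[[0,0,0,0,0,0,0.3],[0,0,0,0,0,0,0.3]]'
```

```text
time: 32.5
tool_pos: [0.4908, 0.1981, 0.0486]
ee_rot: [-3.141, -0.002, 0.065]
wrist_force: [0.0, -0.9, -0.5]
width: 0.0547
finger_force: 30.0
time: 32.7
tool_pos: [0.4904, 0.1979, 0.0479]
ee_rot: [-3.142, -0.0, 0.065]
wrist_force: [-0.4, -0.3, -0.3]
width: 0.0546
finger_force: 30.0
```

```bash
python3 -m pendant '[[0.03,0,-0.15,0,0,0,0.3],[0,0,0,0,0,0,0.3],[0,0,0,0,0,0,0.7],[0,0,0,0,0,0,0.7],[0,0,0,0,0,0,0.7],[0,0,3,0,0,0,0.7],[0,0,4,0,0,0,0.8],[0,0,4,0,0,0,1]]';  python3 -m pendant '[[0.4,-2,2,0,0,0,1],[1.1,-4.5,0,0,0,-1,1],[1.1,-4.5,0,0,0,-1,1],[1.1,-4.5,0,0,0,-1,1],[1.1,-4.5,0,0,0,-1,1],[1.1,-4.5,0,0,0,-1,1],[1.1,-4.5,0,0,0,-1,1],[1.1,-4.5,0,0,0,-1,1]]'; python3 -m pendant '[[1.1,-4.5,0,0,0,-1,1],[1.1,-4.5,0,0,0,-1,1],[0.9,-3,-3,0,0,-0.8,1],[0,0,-4,0,0,0,1],[0,0,-4,0,0,0,1],[0,0,0,0,0,0,1],[0,0,0,0,0,0,1],[0,0,0,0,0,0,1]]'; python3 -m pendant '[[0,0,0,0,0,0,1],[0,0,0,0,0,0,1]]'
```

```text
time: 33.5
tool_pos: [0.49, 0.1977, 0.1568]
ee_rot: [3.141, 0.002, 0.065]
wrist_force: [-0.2, 0.2, 0.7]
width: 0.0785
finger_force: 0.0
time: 34.3
tool_pos: [0.5718, -0.1391, 0.1763]
ee_rot: [3.142, -0.001, -0.058]
wrist_force: [0.6, 0.3, -0.5]
width: 0.0938
finger_force: 0.0
time: 35.1
tool_pos: [0.6043, -0.2578, 0.0695]
ee_rot: [3.139, -0.005, -0.106]
wrist_force: [-0.5, -0.7, -0.1]
width: 0.094
finger_force: 0.0
time: 35.3
tool_pos: [0.6039, -0.2575, 0.0689]
ee_rot: [3.14, -0.004, -0.106]
wrist_force: [0.0, -0.6, -0.4]
width: 0.0939
finger_force: 0.0
```

```bash
python3 -m pendant '[[-0.15,0.06,-3,0,0,0,1],[0,0,-1.5,0,0,0,1],[0,0,-0.9,0,0,0,1],[0,0,0,0,0,0,1],[0,0,0,0,0,0,1],[0,0,0,0,0,0,1],[0,0,0,0,0,0,1]]'; python3 -m pendant '[[0,0,0,0,0,0,1],[0,0,0,0,0,0,1]]'
```

```text
time: 36.0
tool_pos: [0.6012, -0.2566, 0.0123]
ee_rot: [3.141, -0.0, -0.106]
wrist_force: [-0.5, 0.9, 0.2]
width: 0.0939
finger_force: 0.0
time: 36.2
tool_pos: [0.6011, -0.2566, 0.0121]
ee_rot: [3.142, -0.0, -0.106]
wrist_force: [0.4, -0.1, 0.1]
width: 0.0939
finger_force: 0.0
```

```bash
python3 -m pendant '[[0.1,0,0.1,0,0,0,1],[0,0,0,0,0,0,0.3],[0,0,0,0,0,0,0.3],[0,0,0,0,0,0,0.3],[0,0,0,0,0,0,0.3],[0,0,0,0,0,0,0.3],[0,0,0,0,0,0,0.3],[0,0,0,0,0,0,0.3]]'; python3 -m pendant '[[0,0,2,0,0,0,0.3],[0,0,4,0,0,0,0.3],[0,0,4,0,0,0,0.3],[-0.9,3,3.5,0,0,0.8,0.3],[-1.1,4.5,0,0,0,1,0.3],[-1.1,4.5,0,0,0,1,0.3],[-1.1,4.5,0,0,0,1,0.3],[-1.1,4.5,0,0,0,1,0.3]]'; python3 -m pendant '[[-1.1,4.5,0,0,0,1,0.3],[-1.1,4.5,0,0,0,1,0.3],[-1.1,4.5,0,0,0,1,0.3],[-1.1,4.5,0,0,0,1,0.3],[-1.1,4.5,0,0,0,1,0.3],[-0.4,2,0,0,0,0,0.3],[0,0,0,0,0,0,0.3],[0,0,0,0,0,0,0.3]]'; python3 -m pendant '[[0,0,-2,0,0,0,0.3],[0,0,-2,0,0,0,0.3],[0,0,0,0,0,0,0.3],[0,0,0,0,0,0,0.3],[0,0,0,0,0,0,0.3],[0,0,0,0,0,0,0.3]]'
```

```text
time: 37.0
tool_pos: [0.602, -0.2566, 0.0131]
ee_rot: [3.141, 0.0, -0.106]
wrist_force: [-1.1, 0.2, -0.2]
width: 0.0548
finger_force: 30.0
time: 37.8
tool_pos: [0.5483, -0.0449, 0.1483]
ee_rot: [-3.142, -0.0, -0.022]
wrist_force: [0.1, 0.9, 0.2]
width: 0.0544
finger_force: 30.0
time: 38.6
tool_pos: [0.4899, 0.1983, 0.1481]
ee_rot: [3.141, 0.0, 0.066]
wrist_force: [0.1, 0.6, 0.2]
width: 0.0546
finger_force: 30.0
time: 39.2
tool_pos: [0.491, 0.1983, 0.1095]
ee_rot: [-3.141, -0.002, 0.064]
wrist_force: [-0.3, -0.8, 0.4]
width: 0.0548
finger_force: 30.0
```

```bash
python3 -m pendant '[[0,-0.05,-2.5,0,0,0,0.3],[0,0,-1.5,0,0,0,0.3],[0,0,-0.8,0,0,0,0.3],[0,0,-0.4,0,0,0,0.3],[0,0,0,0,0,0,0.3],[0,0,0,0,0,0,0.3],[0,0,0,0,0,0,0.3],[0,0,0,0,0,0,0.3]]';python3 -m pendant '[[0,0,0,0,0,0,0.3],[0,0,0,0,0,0,0.3]]'
```

```text
time: 40.0
tool_pos: [0.4906, 0.1981, 0.0569]
ee_rot: [-3.141, -0.001, 0.065]
wrist_force: [0.3, -0.1, -0.3]
width: 0.0549
finger_force: 30.0
time: 40.2
tool_pos: [0.4902, 0.198, 0.0563]
ee_rot: [3.142, -0.0, 0.065]
wrist_force: [-0.2, -0.6, 0.3]
width: 0.0545
finger_force: 30.0
```

```bash
python3 -m pendant '[[0.08,-0.02,-0.04,0,0,0,0.3],[0,0,0,0,0,0,0.3],[0,0,0,0,0,0,0.3],[0,0,0,0,0,0,0.7],[0,0,0,0,0,0,0.7],[0,0,0,0,0,0,0.7],[0,0,3,0,0,0,0.7],[0,0,4,0,0,0,0.8]]';  python3 -m pendant '[[0,0,4,0,0,0,1],[-2,-2,2,0,0,0,1],[-2,-2,2,0,0,0,1],[0,-3,0,0,0,0,1],[0,0,0,0,0,0,1],[0,0,0,0,0,0,1],[0,0,0,0,0,0,1],[0,0,0,0,0,0,1]]'
python3 - <<'E'
from fit import *
im,p=snap('wrist','w7')
cv2.imwrite('pics/w7b.png',cv2.resize(im[:,:,::-1],(800,600),interpolation=cv2.INTER_CUBIC))
v,c=fit('w7','s',(.4198,-.0309,.108)); print('S w7',v,c, robot.get_obs()['tool_pos'])
E
```

```text
time: 41.0
tool_pos: [0.4888, 0.1972, 0.1237]
ee_rot: [3.14, 0.007, 0.065]
wrist_force: [1.8, 0.7, -0.2]
width: 0.0706
finger_force: 0.0
time: 41.8
tool_pos: [0.4507, 0.1285, 0.2051]
ee_rot: [-3.141, 0.001, 0.066]
wrist_force: [0.1, 0.0, 0.2]
width: 0.0941
finger_force: 0.0
S w7 [ 0.41948104 -0.03111679  0.11008068] 0.2990678676162547 [0.45075037 0.12840981 0.20511165]
```

View pics/w7b.png

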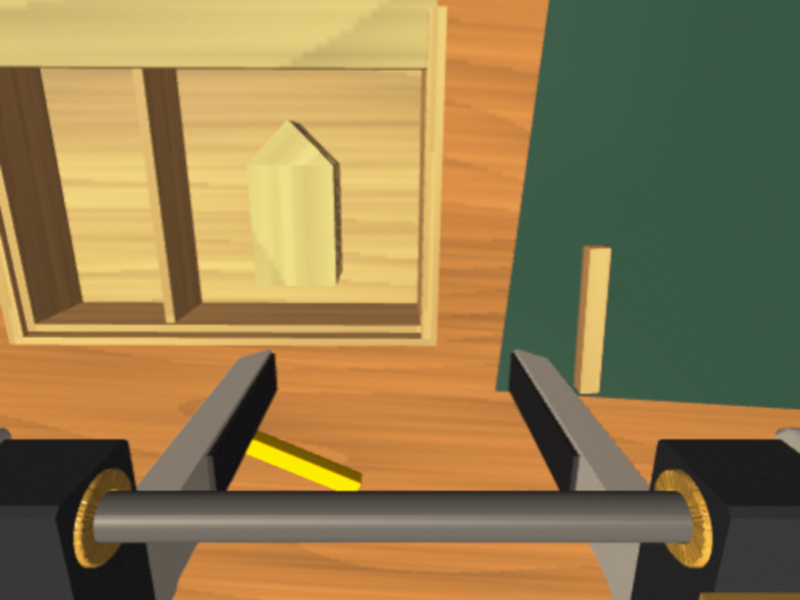

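w7 shows the five-board pile, tidy, with the bow at (290,122) and the stern at y≈284. The spar is still at about (592,320) and is the only wooden stick. Now the spar.

```bash
python3 -m pendant '[[-0.8,-4,-2,0,0,0.6,0.5],[-0.8,-4,-2,0,0,0.6,0.5],[-0.8,-4,-2,0,0,0.6,0.5],[-0.7,-4,-3,0,0,0.7,0.5],[0,0,-4,0,0,0,0.5],[0,0,0,0,0,0,0.5],[0,0,0,0,0,0,0.5],[0,0,0,0,0,0,0.5]]'
python3 - <<'E'
from fit import *
im,p=snap('wrist','w8')
o=robot.get_obs(); print(o['tool_pos'],o['ee_rot'])
v,c=fit('w8','s',(.4198,-.0309,.108)); print('S w8',v,c)
snap('top','top2')
E
```

```text
time: 42.65
tool_pos: [0.4217, -0.0313, 0.0782]
ee_rot: [3.141, -0.003, 0.11]
wrist_force: [0.5, -0.8, 0.3]
width: 0.047
finger_force: 0.0
[ 0.42188607 -0.03134337  0.07846071] [ 3.14024618 -0.00420611  0.11034117]
S w8 [ 0.41853904 -0.03114549  0.11088482] 0.16628935636667597
```

```bash
python3 -m pendant '[[-0.1,0,-3,0,0,0,0.5],[0,0,-2,0,0,0,0.5],[0,0,-1.4,0,0,0,0.5],[0,0,0,0,0,0,0.5],[0,0,0,0,0,0,0.5],[0,0,0,0,0,0,0.5]]'; python3 -m pendant '[[0,0,0,0,0,0,0.05],[0,0,0,0,0,0,0.05],[0,0,0,0,0,0,0.05],[0,0,0,0,0,0,0.05],[0,0,0,0,0,0,0.05],[0,0,0,0,0,0,0.05]]'; python3 -m pendant '[[0,0,2,0,0,0,0.05],[0,0,4,0,0,0,0.05],[0,0,4,0,0,0,0.05],[0,0,3.5,0,0,0,0.05],[0.7,4,0,0,0,-0.3,0.05],[0.7,4,0,0,0,-0.3,0.05],[0.7,4,0,0,0,-0.3,0.05],[0.7,4,0,0,0,-0.3,0.05]]'; python3 -m pendant '[[0.8,4,0,0,0,-0.3,0.05],[0.8,4,0,0,0,-0.3,0.05],[0.8,4,0,0,0,-0.3,0.05],[0.8,4,0,0,0,-0.3,0.05],[0.7,4.2,0,0,0,-0.3,0.05],[0,0,-2,0,0,0,0.05],[0,0,0,0,0,0,0.05],[0,0,0,0,0,0,0.05]]'
```

```text
time: 43.35
tool_pos: [0.4199, -0.0318, 0.0133]
ee_rot: [3.141, -0.002, 0.109]
wrist_force: [0.2, 0.3, 0.1]
width: 0.0471
finger_force: 0.0
time: 43.95
tool_pos: [0.4189, -0.0319, 0.0121]
ee_rot: [3.141, 0.0, 0.108]
wrist_force: [-0.6, -0.4, 0.8]
width: 0.0156
finger_force: 30.0
time: 44.75
tool_pos: [0.447, 0.1296, 0.1471]
ee_rot: [3.141, -0.0, 0.087]
wrist_force: [0.3, -0.6, -0.8]
width: 0.016
finger_force: 30.0
time: 45.55
tool_pos: [0.4853, 0.3296, 0.1262]
ee_rot: [3.14, 0.002, 0.061]
wrist_force: [0.1, -0.2, 0.2]
width: 0.0158
finger_force: 30.0
```

Held. Lower to about 0.0190 (grip height 0.0121 plus floor 6 mm, plus 0.9 mm clearance).

```bash
python3 -m pendant '[[0.1,0.15,-4,0,0,0.2,0.05],[0,0,-3,0,0,0,0.05],[0,0,-2,0,0,0,0.05],[0,0,-1.4,0,0,0,0.05],[0,0,0,0,0,0,0.05],[0,0,0,0,0,0,0.05],[0,0,0,0,0,0,0.05],[0,0,0,0,0,0,0.05]]'; python3 -m pendant '[[0,0,0,0,0,0,0.05],[0,0,0,0,0,0,0.05]]'
```

```text
time: 46.35
tool_pos: [0.488, 0.3322, 0.0248]
ee_rot: [-3.14, -0.003, 0.065]
wrist_force: [0.7, -0.1, -0.2]
width: 0.0154
finger_force: 30.0
time: 46.55
tool_pos: [0.4872, 0.3319, 0.0236]
ee_rot: [-3.141, -0.001, 0.065]
wrist_force: [-0.1, -0.6, -0.2]
width: 0.0153
finger_force: 30.0
```

```bash
python3 -m pendant '[[0,0,-0.4,0,0,0,0.05],[0,0,0,0,0,0,0.05],[0,0,0,0,0,0,0.05],[0,0,0,0,0,0,0.4],[0,0,0,0,0,0,0.4],[0,0,0,0,0,0,0.4],[0,0,2,0,0,0,0.4],[0,0,4,0,0,0,0.4]]';  python3 -m pendant '[[0,0,4,0,0,0,0.5],[0,-4,4,0,0,0,0.5],[0,-4,2,0,0,0,0.5],[-2,-4,2,0,0,0,0.7],[-2,-2,0,0,0,0,0.7],[0,0,0,0,0,0,0.7],[0,0,0,0,0,0,0.7],[0,0,0,0,0,0,0.7]]'
python3 - <<'E'
from fit import *
im,p=snap('wrist','w9')
cv2.imwrite('pics/w9b.png',cv2.resize(im[:,:,::-1],(800,600),interpolation=cv2.INTER_CUBIC))
a,b=load('top2')[0],load('top0')[0]
print(robot.get_obs()['tool_pos'])
E
```

```text
time: 47.35
tool_pos: [0.4842, 0.3301, 0.0755]
ee_rot: [3.138, 0.008, 0.065]
wrist_force: [-0.5, 0.9, -0.1]
width: 0.0377
finger_force: 0.0
time: 48.15
tool_pos: [0.4472, 0.1969, 0.194]
ee_rot: [-3.141, 0.0, 0.065]
wrist_force: [-0.0, -0.0, -0.3]
width: 0.0659
finger_force: 0.0
[0.44718624 0.19699199 0.19384834]
```

View pics/w9b.png

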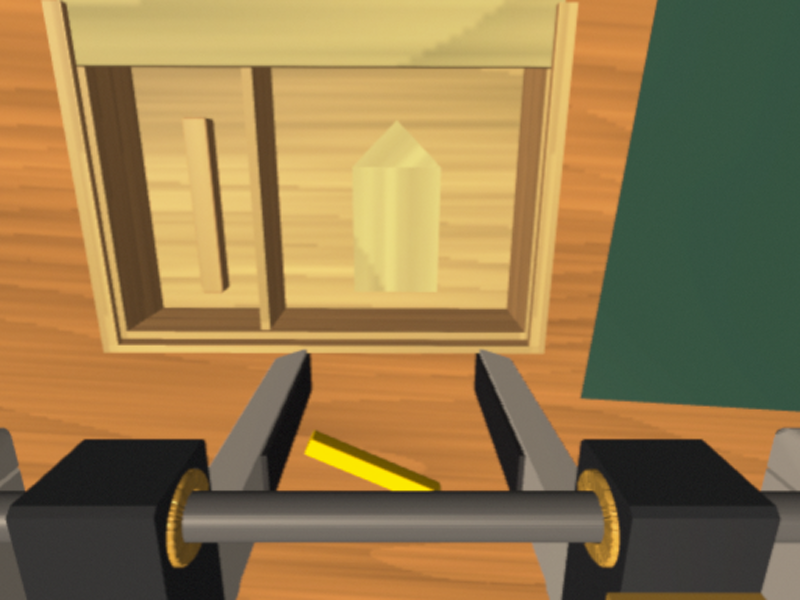

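w9 shows the spar flat in the narrow compartment at (205,205) and the flush pile at (397,210). Before shutting the lid, I check that no second spar was hidden under the arm.

```bash
python3 - <<'E'
from h import *
a=load('top2')[0]; cv2.imwrite('pics/top2b.png',cv2.resize(a[100:384,80:460,::-1],None,fx=2.1,fy=2.1,interpolation=cv2.INTER_CUBIC))
E
```

```text
(no output)
```

View pics/top2b.png

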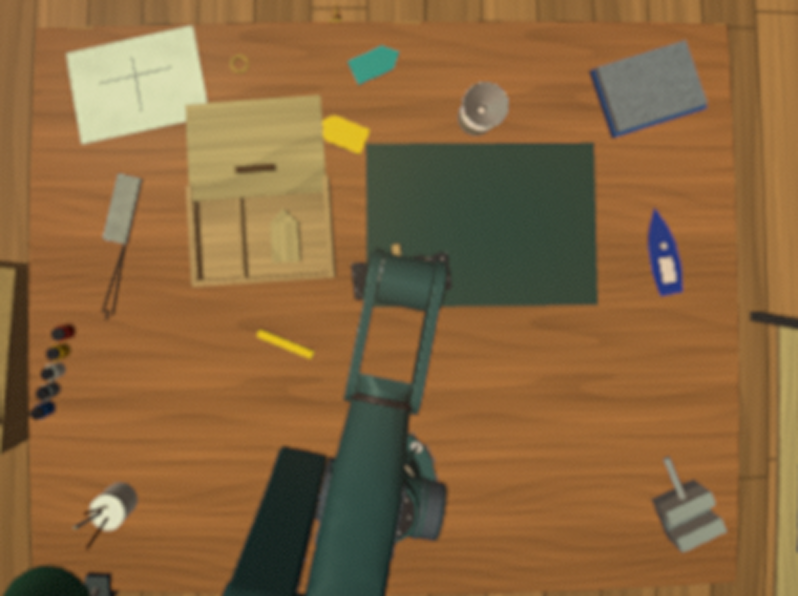

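No second spar is anywhere in the picture. Closing the lid.

```bash
python3 -m pendant '[[4.2,1.1,0,0,0,0,0.5],[4.2,1.1,0,0,0,0,0.5],[4.2,1.2,0,0,0,0,0.5],[4.2,1.2,0,0,0,0,0.5],[4.2,1.1,0,0,0,0,0.5],[0,0,-3,0,0,0,0.5],[0,0,0,0,0,0,0.5],[0,0,0,0,0,0,0.5]]'; python3 -m pendant '[[0,0,-4,0,0,0,0.5],[0,0,-3,0,0,0,0.5],[0,0,0,0,0,0,0.5],[0,0,0,0,0,0,0.5],[0,0,0,0,0,0,0.5],[0,0,0,0,0,0,0.5],[0,0,0,0,0,0,0.5],[0,0,0,0,0,0,0.5]]'
```

```text
time: 49.0
tool_pos: [0.6559, 0.2538, 0.162]
ee_rot: [3.141, 0.005, 0.066]
wrist_force: [-0.1, -1.3, -0.0]
width: 0.0471
finger_force: 0.0
time: 49.8
tool_pos: [0.6574, 0.2534, 0.0956]
ee_rot: [-3.141, -0.002, 0.065]
wrist_force: [0.4, 0.5, 0.0]
width: 0.047
finger_force: 0.0
```

```bash
python3 -m pendant '[[0,0,-1.2,0,0,0,0.5],[0,0,0,0,0,0,0.5],[0,0,0,0,0,0,0.5]]'; python3 -m pendant '[[-1,-0.06,0,0,0,0,0.5],[-2,-0.13,0,0,0,0,0.5],[-2,-0.13,0,0,0,0,0.5],[-2,-0.13,0,0,0,0,0.5],[-2,-0.13,0,0,0,0,0.5],[-2,-0.13,0,0,0,0,0.5],[-2,-0.13,0,0,0,0,0.5],[-2,-0.13,0,0,0,0,0.5]]'; python3 -m pendant '[[-1,-0.06,0,0,0,0,0.5],[-0.6,-0.04,0,0,0,0,0.5],[-0.4,-0.03,0,0,0,0,0.5],[0,0,0,0,0,0,0.5],[0,0,0,0,0,0,0.5]]';  python3 -m pendant '[[-0.3,-0.02,0,0,0,0,0.5],[-0.2,-0.02,0,0,0,0,0.5],[0,0,0,0,0,0,0.5],[0,0,0,0,0,0,0.5]]'
```

```text
time: 50.1
tool_pos: [0.6562, 0.2531, 0.0809]
ee_rot: [3.141, 0.003, 0.065]
wrist_force: [0.6, -0.8, 0.8]
width: 0.0471
finger_force: 0.0
time: 50.9
tool_pos: [0.5065, 0.2436, 0.0827]
ee_rot: [-3.141, -0.003, 0.065]
wrist_force: [1.8, 1.1, -0.8]
width: 0.0472
finger_force: 1.1
time: 51.4
tool_pos: [0.487, 0.2422, 0.0823]
ee_rot: [3.141, 0.001, 0.065]
wrist_force: [0.4, 0.3, -0.3]
width: 0.0471
finger_force: 0.0
time: 51.8
tool_pos: [0.4831, 0.2419, 0.0823]
ee_rot: [-3.142, -0.003, 0.064]
wrist_force: [4.9, 1.0, -3.9]
width: 0.0472
finger_force: 2.6
```

```bash
python3 -m pendant '[[-0.3,-0.02,0,0,0,0,0.5],[-0.2,0,0,0,0,0,0.5],[0,0,0,0,0,0,0.5],[0,0,0,0,0,0,0.5]]'; python3 -m pendant '[[1.2,0.1,0,0,0,0,0.5],[1,0.1,0,0,0,0,0.5],[0,0,3,0,0,0,0.5],[0,0,4,0,0,0,0.5],[-3,-2,4,0,0,0,0.5],[-3,-2,3,0,0,0,0.5],[0,0,0,0,0,0,0.5],[0,0,0,0,0,0,0.5]]';  python3 -m pendant '[[-3,-4,0,0,0,0,0.5],[0,-4,0,0,0,0,0.5],[0,0,0,0,0,0,0.5],[0,0,0,0,0,0,0.5],[0,0,0,0,0,0,0.5]]'
python3 - <<'E'
from case import *
im,p=snap('wrist','w10')
cv2.imwrite('pics/w10b.png',cv2.resize(im[:,:,::-1],(800,600),interpolation=cv2.INTER_CUBIC))
E
```

```text
time: 52.2
tool_pos: [0.483, 0.2419, 0.0825]
ee_rot: [-3.141, -0.014, 0.064]
wrist_force: [16.9, 1.5, -10.5]
width: 0.0471
finger_force: 8.4
time: 53.0
tool_pos: [0.4411, 0.2053, 0.2205]
ee_rot: [-3.141, -0.002, 0.065]
wrist_force: [0.5, -0.4, -1.2]
width: 0.047
finger_force: 0.0
time: 53.5
tool_pos: [0.4111, 0.126, 0.2183]
ee_rot: [-3.141, 0.003, 0.066]
wrist_force: [0.4, 0.7, 0.2]
width: 0.0478
finger_force: 0.0
```

View pics/w10b.png

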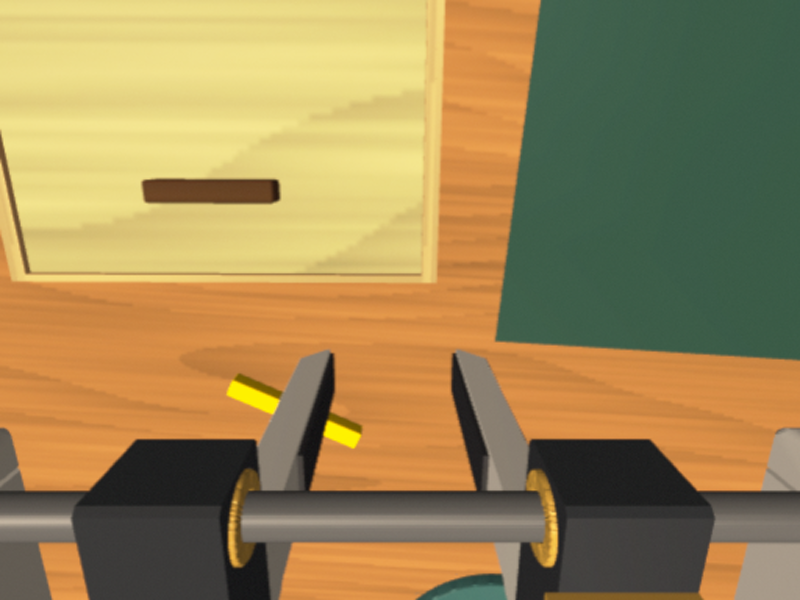

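w10 shows the lid fully shut, with no gap at the near wall (y≈273), and the arm clear of everything. Handing in.

```bash
python3 -c "
from bench import robot; print(robot.close_job())"
```

```text
the job is handed in; nothing more can be done
None
```

The kit is packed and handed in, with no verdict returned: all five boards are in one flush pile in the wide compartment, bows away from the robot; the only spar is in the narrow one; and the lid is fully shut, after about 54 s of the 210 s allowed.

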